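# Ready a plant for watering: pot to the ring, reservoir cap off

### The job

Get the library's plant corner ready for watering: slide the small round terracotta pot sideways along the table, without lifting or tipping it, from the ring it stands on until it is centred in the empty ring in front of the white reservoir's filler. Then take the metal cap off the filler neck: nobody remembers whether it loosens clockwise or anticlockwise, so try it one way and then the other, turn it the way that gives, and lift it straight off. Finish while still holding the cap in the gripper, still, about 8 cm above the neck (do not put it down or let go), with the pot left in its ring and all the other things where they were.

Things in the scene. Friction and masses are not known exactly. Their poses are not given: they have to be found in the camera images.
- pot: Loose round terracotta pot, about 0.3 kg: rim band 60 mm in diameter from 37 to 56 mm above its underside, tapering below it from 55 to 51 mm; a soft-looking low succulent inside the rim up to about 85 mm high. Origin at the centre of its underside, z up. It starts on the parking ring.
- watering_ring: Flat white ring painted on the table (76 mm across, no height) in front of the reservoir, on the robot's side of it, the centre 75 mm from the reservoir's front face and about in line with the filler neck. Origin at its centre: where the pot must go.
- parking_ring: The same painted ring, 110 to 200 mm to the left or right of the watering ring: where the pot starts. Origin at its centre.
- reservoir: Fixed white plastic box, 120 (x) x 240 (y) x 95 mm high, a spout stub of 22 mm low on its front (-x). On top, at its y = +60 mm, the filler neck, 60 mm wide, rim 130 mm above the table; at its y = -60 mm a closed fixed dome, 58 mm wide, 140 mm high. Origin at the centre of its underside.
- neck (a point): Centre of the filler neck's rim, 130 mm above the table: the cap's turning axis. Coarse quarter-turn thread, left- or right-handed (it varies, unseen). The right way the cap turns easily by 65 to 70 degrees to a stop and, within about 10 degrees of the stop, lifts straight off; before that it rises only 1 or 2 mm. The wrong way it jams after 5 degrees and fingers slip. It may be turned back.
- cap: Loose bare aluminium cap, 0.2 kg, closing the filler neck. Disc 64 mm in diameter, 8 mm thick, resting on the rim; on it a smooth round grip knob, 32 mm in diameter, from 8 to 37 mm above the origin; a black line and pointer on top show its x. Below, a plug and key reach 30 mm into the neck. Origin on the axis at the disc's underside (rim height when closed); z up. It starts with x along the reservoir's x.
- square_pot: Bystander: white square ceramic pot, 56 x 56 x 70 mm high, with a dark succulent (total 110 mm). Stands about 150 mm to the other side of the watering ring. Origin at the centre of its underside.
- cactus_pot: Bystander: tiny terracotta pot, 48 mm wide, 42 mm high, with a ball cactus (total 80 mm), near the reservoir's +y end. Origin at the centre of its underside.
- mister: Bystander: clear spray bottle, 60 mm wide, 160 mm high, on the right of the table. Origin at the centre of its underside.
- book: Bystander: closed book lying flat, 150 x 210 x 24 mm, on the left of the table. Origin at the centre of its underside.
- trowel: Bystander: small flat trowel, 240 mm long, lying at the front right. Origin at the centre of its underside.

How it is judged:
On the way, in this order (a step that is already met when the one before it is completed fails the run):
1. the terracotta pot has been slid into the watering ring (horizontal distance between pot and watering_ring below 0.018 m and height (world z) of pot below 0.006 m and angle between pot's own z axis and vertical below 0.1 rad and linear speed of pot below 0.02 m/s), for 0.2 s.
2. the cap is lifted off its neck in the gripper (z of cap in the frame of neck above 0.035 m and contact force between cap and the fingers above 1 N), for 0.2 s.
At the end, for the whole second after the job is handed in: The pot stands upright on the table with its centre within 18 mm of the watering ring's centre; the cap is gripped by the fingers, nearly still (below 30 mm/s), with its disc more than 50 mm above the neck's rim and nothing else touching it (all of step 1 and z of cap in the frame of neck above 0.05 m and contact force between cap and the fingers above 1 N and linear speed of cap below 0.03 m/s and contact force between cap and reservoir below 0.1 N and contact force between cap and pot below 0.1 N and contact force between cap and square_pot below 0.1 N and contact force between cap and cactus_pot below 0.1 N and contact force between cap and mister below 0.1 N and contact force between cap and book below 0.1 N and contact force between cap and trowel below 0.1 N); the arm keeps its last pose, push and grip.
It fails at once if the pot lifted more than 10 mm off the table (height (world z) of pot above 0.01 m).
It fails at once if the pot tipped by more than 0.25 rad (angle between pot's own z axis and vertical above 0.25 rad).
It fails at once if another thing on the table moved more than 30 mm (distance of any of square_pot, cactus_pot, mister, book, trowel from where it was at the start of the episode above 0.03 m).
It also fails if it takes over 61 s, if anything falls off the work surface, if the arm or the gripper's body presses on something with over 40 N, if the wrist force passes 120 N, or if a joint passes its speed limit or range.

### The arm

A 6-joint arm with a two-finger parallel gripper is mounted at the origin on the work surface. World frame = base frame: x ahead of the robot, y to its left, z up, the work surface at z = 0. Lengths are in m, angles in rad, forces in N, time in s.
With the tool pointing down it reaches from about 0.375 to 0.9 m from the base axis. Payload 3.1 kg.
Tool frame: the origin (TCP) lies between the finger pads; the fingertips stand 22 mm ahead of it and the grasp point (between the pads) lies 3 mm ahead of it; z points along the fingers, y is the direction in which the jaws open and shut (so a half turn about z gives the same grasp; the last joint's range is limited). The gripper opens to 87 mm and grips with 3 to 60 N. Pads are 19 mm wide; open, the fingers measure 117 mm over their backs; the gripper's body (75 mm by 190 mm) begins 51 mm behind the grasp point.
Start: joints at [1.018, 0.527, 1.433, -0, 1.181, -0.178], TCP at [0.228, 0.582, 0.245] pointing down, gripper open.
Joint ranges: [-3.08, 3.08], [-0.75, 2.2], [0.22, 2.44], [-1.43, 4.57], [0, 2.65], [-2.85, 2.85]. Speed limits (rad/s): [2.79, 2.79, 3.14, 3.14, 3.14, 3.14].

### API

Orientations are given as a unit quaternion [x, y, z, w].
In Python, from rig import get_obs, camera, get_calibration, hand_in, search_frame gives the robot as it stands.
- The arm moves only by the shell command python3 -m jog 'ROWS' [FORCE]. ROWS is JSON, a list of rows, each an object with "grip": the closure in counts, from 0 (fully open) to 255 (shut); "travel": the shift along the world's x, y, z in cm, a list of three; "twist": the turn about the world's z in degrees. A call has 1 to 8 rows; each row shifts and turns the commanded pose from where the row before left it; what a row does not reach is not made up. A row lasts 1/10 s, in which the tool goes at most 50 mm and 8.59 degrees, less where a joint would pass 70% of its speed; a pose out of reach is approached as far as the arm can. A call is refused whole if a number of a shift passes 5 or a number of a turn 8.59, either way. A call with a gripper value outside its range is refused whole. The fingers move at their own pace and stop on an object; FORCE is the grip in N (left out, the last holds). Time passes only in rows, so rows that do not move let the fingers close. It gives the time, the measured TCP pose, the force and the opening at its end, in the units of the state.
- get_obs(): the state, without advancing time (a new reading comes with each control period).
- camera(name): name is "side" or "top" or "wrist"; returns the picture (480x640x3 uint8, red, green, blue); there is no depth.
- get_calibration(name): a dict with "fx", "fy", "cx", "cy" (pixels), "R" (3x3) and "t" (3): a world point X has camera coordinates R X + t; the wrist camera has in their place "T_tool_cam" (4x4, takes a point from camera to tool coordinates, whose origin is the TCP and whose axes are the flange's). Camera axes: x right, y down, z forward; pixel columns grow to the right and rows downward; lengths in m; the calibration is good to about 2 mm. A picture is of the moment at which its call begins: read the wrist's pose just before it. get_calibration takes no time and is no camera call.
- hand_in(): hands the job in, once; it reports no verdict.
Trained networks look in the newest picture that a camera, given by its name, has taken for a name from the list of things; names that differ only in an ending like _2 or _b are one class to them, and where a whole thing is asked for, a point or a joint stands for the part that bears it (a point fixed in the world has none). Each returns a list of dicts, best first, with "p" (0 to 1); they miss things now and then, are a little off and sometimes report something else, mostly with a low value. They report only what shows in the picture. A call takes as long as a camera call.
- search_frame(target, camera): "at" ([x, y, z] in m, in world coordinates, good to about 4 mm: the middle of the surface that is visible of it).
The state is a dict: "time": time; "q": joint angles; "joint_velocities": joint speeds; "joint_torque": joint torques, N m; "position": TCP position; "tool_rot": TCP orientation; "ft_force": force on the tool from outside, world axes, zero at the start; "moment": the same for the moment, N m; "grip_width": finger opening in m.
Only numpy, scipy, OpenCV 4.12 (cv2) and the standard library are available. Lean on these libraries where they do the work, as an engineer would, in place of code of your own. Each camera call takes 0.05 s, during which the arm holds its last target. There are 200 camera calls.

## Working session

There is one attempt and no reset: what is moved stays moved. The work goes in short steps, Python scripts to look and compute and a shell command to move; the robot and the scene stay as the last step left them, time stands still between calls to the robot, and variables do not carry over. Pictures are saved under pics/ and viewed, about 8 in all and at most 12, crops included, and the job is handed in when it is done.

```bash
mkdir -p pics; python3 - <<'E'
from rig import *
import cv2,numpy as np
o=get_obs();print(o['time'],o['position'],o['tool_rot'],o['grip_width'])
ims=[camera('top'),camera('side')]
for n,i in zip(['top','side'],ims):
    cv2.imwrite(f'pics/{n}0.png',i[...,::-1])
    c=get_calibration(n);print(n,c)
    for t in ['pot','watering_ring','parking_ring','reservoir','cap','square_pot','cactus_pot','mister','book','trowel']:
        r=search_frame(t,n)
        print(t,[(np.round(d['at'],3).tolist(),round(d['p'],2)) for d in r[:2]])
E
```

```text
0.0 [0.2278159  0.58126368 0.24355972] [ 1.85786983e-01  9.82589444e-01 -1.02114736e-03 -3.73533157e-04] 0.08700246304256465
top {'fx': 504.6756595661072, 'fy': 504.6756595661072, 'cx': 316.48849480037876, 'cy': 241.17544408215326, 'R': array([[ 0.01108505, -0.99992738, -0.00472867],
       [-0.97926918, -0.00989925, -0.20232122],
       [ 0.20225972,  0.00687338, -0.9793078 ]]), 't': array([0.02395218, 0.539133  , 1.22266295])}
pot [([0.463, 0.198, 0.062], 0.61)]
watering_ring [([0.472, 0.067, 0.004], 0.62)]
parking_ring []
reservoir []
cap [([0.604, 0.062, 0.142], 0.85)]
square_pot [([0.471, -0.082, 0.072], 0.72)]
cactus_pot [([0.605, 0.193, 0.055], 0.5), ([0.378, -0.366, -0.002], 0.3)]
mister [([0.598, -0.429, 0.106], 0.66)]
book [([0.614, 0.463, 0.022], 0.76)]
trowel [([0.378, -0.365, 0.003], 0.91)]
side {'fx': 587.3746565432925, 'fy': 587.3746565432925, 'cx': 311.6309379073973, 'cy': 248.24077842187768, 'R': array([[ 0.9820029 , -0.18757135,  0.02207449],
       [-0.08238726, -0.53060699, -0.84360451],
       [ 0.16994892,  0.82660342, -0.53651109]]), 't': array([-0.51405336,  0.13315351,  1.34880963])}
pot [([0.462, 0.18, 0.051], 0.66)]
watering_ring []
parking_ring []
reservoir [([0.597, -0.081, 0.09], 0.7)]
cap [([0.607, 0.045, 0.135], 0.73)]
square_pot [([0.478, -0.113, 0.053], 0.92)]
cactus_pot [([0.604, 0.189, 0.06], 0.47), ([0.596, -0.08, 0.095], 0.47)]
mister [([0.597, -0.459, 0.084], 0.87)]
book [([0.612, 0.447, 0.026], 0.85)]
trowel [([0.383, -0.374, -0.002], 0.65)]
```

```bash
cat > h.py <<'E'
import numpy as np,cv2
from rig import *
def rect(im,n,z,x0,x1,y0,y1,s):
    # metric picture of plane z, s px/m; columns = -y, rows = -x
    c=get_calibration(n);K=np.array([[c['fx'],0,c['cx']],[0,c['fy'],c['cy']],[0,0,1]])
    H=K@np.column_stack([c['R'][:,0],c['R'][:,1],c['R'][:,2]*z+c['t']])
    A=np.array([[0,-1/s,x1],[-1/s,0,y1],[0,0,1.]])
    return cv2.warpPerspective(im,H@A,(int((y1-y0)*s),int((x1-x0)*s)),flags=cv2.INTER_LINEAR|cv2.WARP_INVERSE_MAP)
E
python3 - <<'E'
from h import *
im=cv2.imread('pics/top0.png')
a=rect(im,'top',0,.38,.72,-.16,.28,1000)
b=rect(im,'top',.056,.38,.56,-.16,.28,1000)
c=rect(im,'top',.167,.54,.72,-.16,.28,1000)
cv2.imwrite('pics/a.png',np.vstack([a,b])) ; 
o=np.vstack([a,b]);o=cv2.resize(o,None,fx=1.15,fy=1.15);cv2.imwrite('pics/rect.png',o)
E
```

```text
(no output)
```

View pics/top0.png

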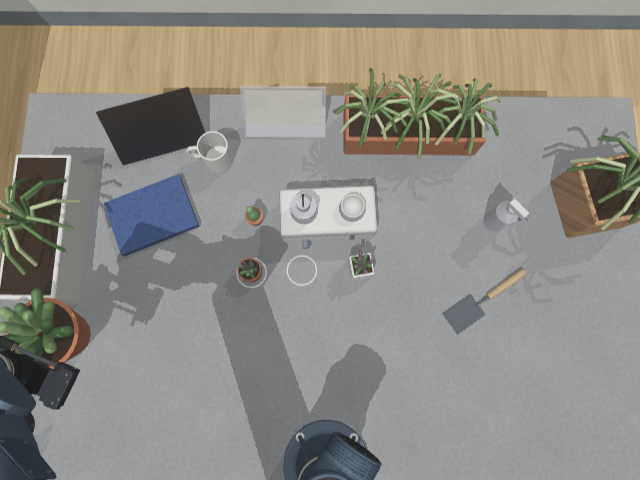

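View pics/rect.png

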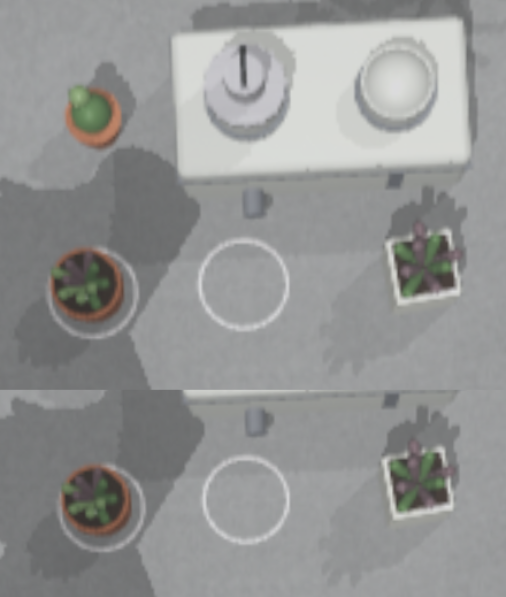

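The rings, pot (251,271), target ring (302,270) and cap (304,205) are clear. The rectified view gives ring ≈(0.473, 0.068) and pot ≈(0.466, 0.197). I'm moving above the pot now, with the jaws turned along y.

```bash
python3 -m jog '[{"grip":0,"travel":[2.4,-3.8,0],"twist":2.7},{"grip":0,"travel":[2.4,-3.8,0],"twist":2.7},{"grip":0,"travel":[2.4,-3.8,0],"twist":2.7},{"grip":0,"travel":[2.4,-3.8,0],"twist":2.7},{"grip":0,"travel":[2.4,-3.8,0],"twist":2.7},{"grip":0,"travel":[2.4,-3.8,0],"twist":2.7},{"grip":0,"travel":[2.4,-3.8,0],"twist":2.7},{"grip":0,"travel":[2.4,-3.8,0],"twist":2.5}]' 8
python3 -m jog '[{"grip":0,"travel":[2.4,-3.8,0],"twist":0},{"grip":0,"travel":[2.2,-4.2,0],"twist":0},{"grip":0,"travel":[0,0,0],"twist":0},{"grip":0,"travel":[0,0,0],"twist":0}]'
cat >> h.py <<'E'
from scipy.spatial.transform import Rotation as Ro
def wcal(o):
    c=get_calibration('wrist');T=np.eye(4);T[:3,:3]=Ro.from_quat(o['tool_rot']).as_matrix();T[:3,3]=o['position']
    W=np.linalg.inv(T@np.array(c['T_tool_cam']));c['R']=W[:3,:3];c['t']=W[:3,3];return c
def wrect(im,c,z,x0,x1,y0,y1,s):
    K=np.array([[c['fx'],0,c['cx']],[0,c['fy'],c['cy']],[0,0,1]])
    H=K@np.column_stack([c['R'][:,0],c['R'][:,1],c['R'][:,2]*z+c['t']])
    A=np.array([[0,-1/s,x1],[-1/s,0,y1],[0,0,1.]])
    return cv2.warpPerspective(im,H@A,(int((y1-y0)*s),int((x1-x0)*s)),flags=cv2.INTER_LINEAR|cv2.WARP_INVERSE_MAP)
def px(c,X):
    p=c['R']@np.array(X)+c['t'];return c['fx']*p[0]/p[2]+c['cx'],c['fy']*p[1]/p[2]+c['cy']
E
python3 - <<'E'
from h import *
o=get_obs();c=wcal(o);im=camera('wrist')[...,::-1].copy()
print(o['time'],o['position'],Ro.from_quat(o['tool_rot']).as_matrix().round(3),o['ft_force'])
for t in ['pot','watering_ring','parking_ring','cap']:print(t,[(np.round(d['at'],3),d['p']) for d in search_frame(t,'wrist')])
print(px(c,[.473,.068,0]),px(c,[.466,.197,.056]))
cv2.imwrite('pics/w0.png',im);np.savez('w0.npz',**{k:c[k] for k in('fx','fy','cx','cy','R','t')})
t=np.linspace(0,2*np.pi,60)
def circ(x,y,z,r,col):
    cv2.polylines(im,[np.array([px(c,[x+r*np.cos(a),y+r*np.sin(a),z]) for a in t]).astype(np.int32)],True,col,1)
circ(.473,.068,0,.038,(0,0,255));circ(.466,.197,.056,.03,(255,255,0));circ(.466,.199,0,.038,(0,0,255))
cv2.imwrite('pics/w0a.png',im)
E
```

```text
time: 1.9
position: [0.4211, 0.2763, 0.2448]
tool_rot: [-0.001, 1.0, 0.0, 0.0]
ft_force: [-0.1, 0.1, -1.2]
grip_width: 0.0868
time: 2.3
position: [0.4666, 0.1969, 0.2446]
tool_rot: [0.002, 1.0, 0.0, -0.0]
ft_force: [-0.3, 0.0, -0.2]
grip_width: 0.0869
2.3 [0.46662756 0.19689519 0.24456595] [[-1.     0.004 -0.   ]
 [ 0.004  1.     0.   ]
 [ 0.     0.    -1.   ]] [-0.32937165  0.02584224 -0.19553478]
pot [(array([0.464, 0.196, 0.058]), 0.75)]
watering_ring [(array([0.473, 0.068, 0.   ]), 0.97)]
parking_ring []
cap []
(np.float64(213.61863209698595), np.float64(220.18448618175066)) (np.float64(322.65492032967404), np.float64(224.17503735306218))
```

View pics/w0a.png

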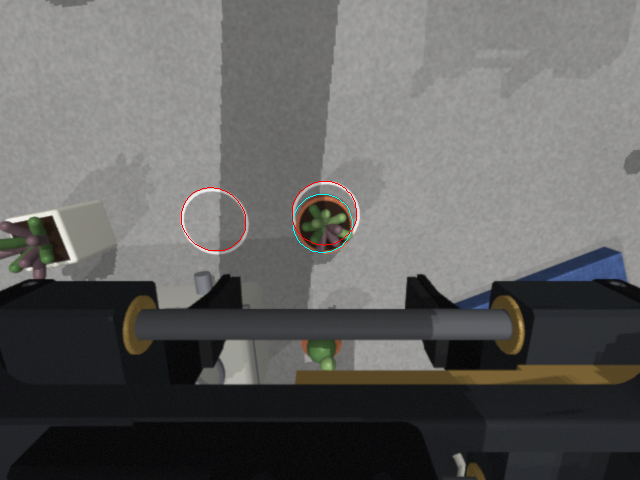

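The overlays fit the ring at (213,220) and the pot at (325,224). The pot is about 2 mm further in +y. I'm descending.

```bash
python3 -m jog '[{"grip":0,"travel":[-0.1,0.2,-4],"twist":0},{"grip":0,"travel":[0,0,-4],"twist":0},{"grip":0,"travel":[0,0,-4],"twist":0},{"grip":0,"travel":[0,0,-4],"twist":0},{"grip":0,"travel":[0,0,-2],"twist":0},{"grip":0,"travel":[0,0,-1.5],"twist":0},{"grip":0,"travel":[0,0,0],"twist":0},{"grip":0,"travel":[0,0,0],"twist":0}]' 6
python3 -m jog '[{"grip":70,"travel":[0,0,0],"twist":0},{"grip":75,"travel":[0,0,0],"twist":0},{"grip":80,"travel":[0,0,0],"twist":0},{"grip":85,"travel":[0,0,0],"twist":0},{"grip":90,"travel":[0,0,0],"twist":0},{"grip":95,"travel":[0,0,0],"twist":0},{"grip":100,"travel":[0,0,0],"twist":0},{"grip":100,"travel":[0,0,0],"twist":0}]' 6
```

```text
time: 3.35
position: [0.465, 0.2006, 0.0496]
tool_rot: [-0.001, 1.0, 0.0, -0.0]
ft_force: [0.3, -0.2, 1.7]
grip_width: 0.0872
time: 4.15
position: [0.4654, 0.1993, 0.05]
tool_rot: [-0.0, 1.0, -0.0, 0.0]
ft_force: [-0.5, -4.3, 6.6]
grip_width: 0.0598
```

```bash
python3 -m jog '[{"grip":100,"travel":[0,-0.5,0],"twist":0},{"grip":100,"travel":[0.1,-1,0],"twist":0},{"grip":100,"travel":[0.1,-1,0],"twist":0},{"grip":100,"travel":[0.1,-1,0],"twist":0},{"grip":100,"travel":[0,-1,0],"twist":0},{"grip":100,"travel":[0,-1,0],"twist":0}]'
python3 -m jog '[{"grip":100,"travel":[0.1,-1,0],"twist":0},{"grip":100,"travel":[0.1,-1,0],"twist":0},{"grip":100,"travel":[0.1,-1,0],"twist":0},{"grip":100,"travel":[0.1,-1,0],"twist":0},{"grip":100,"travel":[0.1,-1.2,0],"twist":0},{"grip":100,"travel":[0,-1.2,0],"twist":0},{"grip":100,"travel":[0,-1,0],"twist":0},{"grip":100,"travel":[0,-0.4,0],"twist":0}]'
python3 -m jog '[{"grip":100,"travel":[0,0,0],"twist":0},{"grip":100,"travel":[0,0,0],"twist":0}]'
python3 - <<'E'
from h import *
o=get_obs();c=wcal(o);print(o['position']);im=camera('top')[...,::-1].copy();cv2.imwrite('pics/t1.png',im)
s=camera('side')[...,::-1].copy();cv2.imwrite('pics/s1.png',s)
cs=get_calibration('side');u,v=map(int,px(cs,[.473,.068,.05]));print(u,v)
cv2.imwrite('pics/s1c.png',cv2.resize(s[v-90:v+90,u-120:u+120],None,fx=3,fy=3))
E
```

```text
time: 4.75
position: [0.4692, 0.1458, 0.0501]
tool_rot: [0.001, 1.0, 0.001, 0.001]
ft_force: [0.5, 5.5, 4.8]
grip_width: 0.0593
time: 5.55
position: [0.4736, 0.0673, 0.0501]
tool_rot: [0.001, 1.0, 0.001, 0.001]
ft_force: [-0.0, 6.8, 5.3]
grip_width: 0.06
time: 5.75
position: [0.4737, 0.0671, 0.05]
tool_rot: [0.001, 1.0, 0.0, 0.001]
ft_force: [-0.0, 0.9, 5.4]
grip_width: 0.0597
[0.47366374 0.06707653 0.05002808]
286 254
```

View pics/s1c.png

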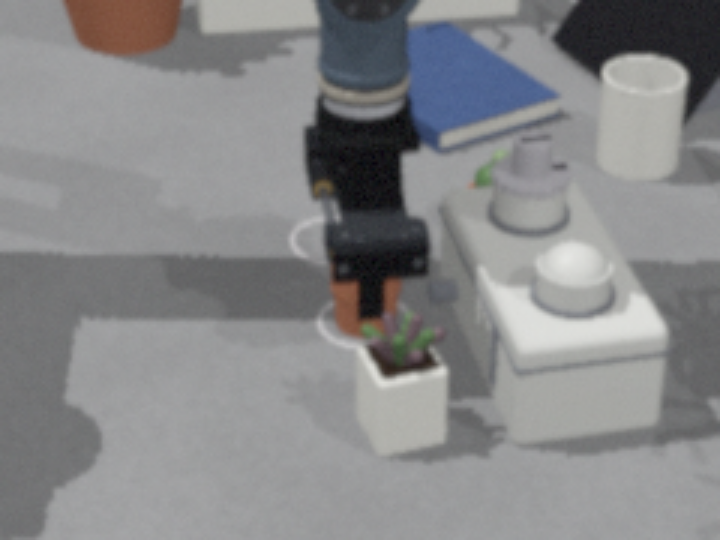

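The pot stands upright in the ring (around (360,320) in the crop), clear of the square pot. Next I open, go straight up and check.

```bash
python3 -m jog '[{"grip":85,"travel":[0,0,0],"twist":0},{"grip":70,"travel":[0,0,0],"twist":0},{"grip":40,"travel":[0,0,0],"twist":0},{"grip":0,"travel":[0,0,0],"twist":0},{"grip":0,"travel":[0,0,0],"twist":0},{"grip":0,"travel":[0,0,0],"twist":0},{"grip":0,"travel":[0,0,0],"twist":0}]'
python3 -m jog '[{"grip":0,"travel":[0,0,1],"twist":0},{"grip":0,"travel":[0,0,3],"twist":0},{"grip":0,"travel":[0,0,4],"twist":0},{"grip":0,"travel":[0,0,4],"twist":0},{"grip":0,"travel":[0,0,4],"twist":0},{"grip":0,"travel":[0,0,4],"twist":0},{"grip":0,"travel":[0,0,0],"twist":0},{"grip":0,"travel":[0,0,0],"twist":0}]'
python3 - <<'E'
from h import *
o=get_obs();c=wcal(o);print(o['time'],o['position'],o['ft_force']);im=camera('wrist')[...,::-1].copy();cv2.imwrite('pics/w1.png',im)
for t in ['pot','watering_ring','cap']:print(t,[(np.round(d['at'],3),d['p']) for d in search_frame(t,'wrist')])
t=np.linspace(0,2*np.pi,60)
def circ(c,im,x,y,z,r,col):
    cv2.polylines(im,[np.array([px(c,[x+r*np.cos(a),y+r*np.sin(a),z]) for a in t]).astype(np.int32)],True,col,1)
circ(c,im,.473,.068,0,.038,(0,0,255));circ(c,im,.473,.068,.056,.03,(255,255,0))
a=im[150:330,150:450]
b=cv2.imread('pics/top0.png');ct=get_calibration('top');b=cv2.resize(b,None,fx=4,fy=4,interpolation=cv2.INTER_CUBIC)
for k in('fx','fy','cx','cy'):ct[k]*=4
circ(ct,b,.606,.065,.167,.016,(0,0,255));circ(ct,b,.606,.065,.138,.032,(0,255,255))
u,v=map(int,px(ct,[.606,.065,.15]));b=b[v-120:v+120,u-200:u+200]
cv2.imwrite('pics/m.png',np.vstack([cv2.resize(a,(500,300)),cv2.resize(b,(500,300))]))
E
```

```text
time: 6.55
position: [0.4731, 0.0668, 0.0494]
tool_rot: [0.0, 1.0, 0.0, -0.0]
ft_force: [0.0, 0.6, 0.5]
grip_width: 0.0861
time: 7.35
position: [0.4733, 0.0669, 0.251]
tool_rot: [0.0, 1.0, -0.0, 0.002]
ft_force: [-0.7, 0.5, 0.0]
grip_width: 0.0871
7.35 [0.47327382 0.06686841 0.25098794] [-0.67693596  0.52015246  0.03661724]
pot [(array([0.471, 0.068, 0.057]), 0.66)]
watering_ring [(array([0.455, 0.068, 0.001]), 0.84)]
cap [(array([0.585, 0.057, 0.136]), 0.7)]
```

View pics/m.png

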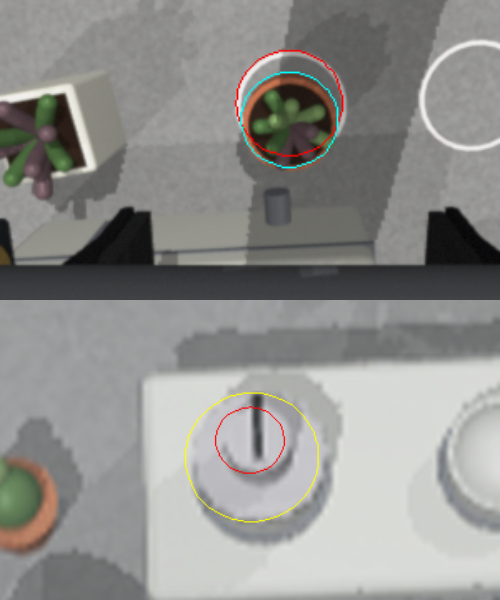

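Pot is centred in the ring. The cap is about 4–5 mm off my first guess, nearer (0.603, 0.061), so I'll take a close wrist look from above it.

```bash
python3 -m jog '[{"grip":0,"travel":[0,0,4],"twist":0},{"grip":0,"travel":[2,0,4],"twist":0},{"grip":0,"travel":[3.5,-0.3,0],"twist":0},{"grip":0,"travel":[3.5,-0.2,0],"twist":0},{"grip":0,"travel":[4,0,0],"twist":0},{"grip":0,"travel":[0,0,0],"twist":0},{"grip":0,"travel":[0,0,0],"twist":0}]' 30
python3 - <<'E'
from h import *
o=get_obs();c=wcal(o);print(o['time'],o['position'],o['q']);im=camera('wrist')[...,::-1].copy();cv2.imwrite('pics/w2.png',im)
for t in ['pot','cap','reservoir']:print(t,[(np.round(d['at'],3),d['p']) for d in search_frame(t,'wrist')])
t=np.linspace(0,2*np.pi,60)
b=cv2.resize(im,None,fx=3,fy=3,interpolation=cv2.INTER_CUBIC)
for k in('fx','fy','cx','cy'):c[k]*=3
def circ(x,y,z,r,col):
    cv2.polylines(b,[np.array([px(c,[x+r*np.cos(a),y+r*np.sin(a),z]) for a in t]).astype(np.int32)],True,col,1)
x,y=.603,.061
circ(x,y,.167,.016,(0,0,255));circ(x,y,.138,.032,(0,255,255))
u,v=map(int,px(c,[x,y,.15]));u0,v0=max(u-250,0),max(v-250,0);b=b[v0:v+250,u0:u+250]
print(u,v,'mm/px',1e3/(px(c,[x,y+.5,.167])[0]-px(c,[x,y-.5,.167])[0]))
cv2.imwrite('pics/m2.png',b)
E
```

```text
time: 8.25
position: [0.6028, 0.0618, 0.3271]
tool_rot: [0.0, 1.0, 0.0, -0.002]
ft_force: [-1.3, -0.3, -0.4]
grip_width: 0.0871
8.25 [0.60281924 0.06175509 0.32706842] [-8.21302481e-02  4.23083621e-01  1.37611864e+00  3.52470623e-06
  1.34728868e+00 -1.65245965e+00]
pot [(array([0.474, 0.069, 0.056]), 0.95)]
cap [(array([0.609, 0.063, 0.138]), 0.9)]
reservoir [(array([ 0.601, -0.011,  0.095]), 0.91)]
965 684 mm/px 0.3105502147596135
```

View pics/m2.png

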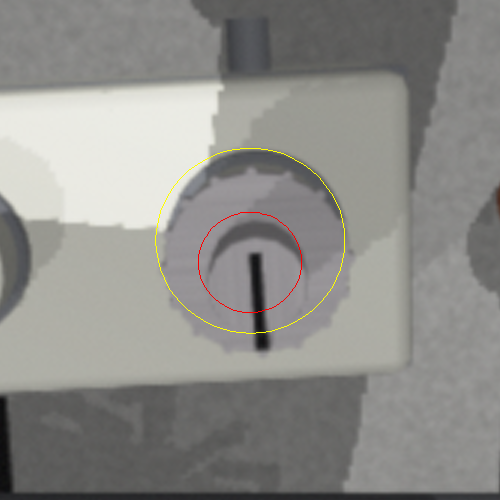

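The disc is centred at about (257,258) in the crop, so the cap is at ≈(0.609, 0.063), and the network agrees. Joint 6 has only 68° left one way, so I turn −90° first and then descend.

```bash
python3 -m jog '[{"grip":0,"travel":[0.6,0.1,0],"twist":-8.5},{"grip":0,"travel":[0,0,0],"twist":-8.5},{"grip":0,"travel":[0,0,0],"twist":-8.5},{"grip":0,"travel":[0,0,0],"twist":-8.5},{"grip":0,"travel":[0,0,0],"twist":-8.5},{"grip":0,"travel":[0,0,0],"twist":-8.5},{"grip":0,"travel":[0,0,0],"twist":-8.5},{"grip":0,"travel":[0,0,0],"twist":-8.5}]' 30
python3 -m jog '[{"grip":0,"travel":[0,0,-3],"twist":-8.5},{"grip":0,"travel":[0,0,-3],"twist":-8.5},{"grip":0,"travel":[0,0,-3],"twist":-5},{"grip":0,"travel":[0,0,-3],"twist":0},{"grip":0,"travel":[0,0,-2.5],"twist":0},{"grip":0,"travel":[0,0,-1.8],"twist":0},{"grip":0,"travel":[0,0,0],"twist":0},{"grip":0,"travel":[0,0,0],"twist":0}]'
python3 -c "
from rig import *
o=get_obs();print(o['position'],o['q'],o['moment'],o['ft_force'])"
```

```text
time: 9.25
position: [0.6082, 0.063, 0.33]
tool_rot: [0.562, 0.827, -0.0, -0.0]
ft_force: [-0.4, -0.9, 0.6]
grip_width: 0.0875
time: 10.05
position: [0.6089, 0.0629, 0.1671]
tool_rot: [0.707, 0.707, 0.0, 0.0]
ft_force: [0.3, -0.5, 1.1]
grip_width: 0.0868
[0.6089495  0.06288007 0.16711155] [-7.94288424e-02  6.04057328e-01  1.53725353e+00 -3.64171717e-06
  1.00020441e+00 -7.91706810e-02] [-0.09295613  0.05385952 -0.02705188] [ 0.34514039 -0.50257362  1.07041912]
```

```bash
python3 -m jog '[{"grip":100,"travel":[0,0,-0.2],"twist":0},{"grip":150,"travel":[0,0,0],"twist":0},{"grip":180,"travel":[0,0,0],"twist":0},{"grip":200,"travel":[0,0,0],"twist":0},{"grip":200,"travel":[0,0,0],"twist":0},{"grip":200,"travel":[0,0,0],"twist":0},{"grip":200,"travel":[0,0,0],"twist":0},{"grip":200,"travel":[0,0,0],"twist":0}]' 30
python3 - <<'E'
from h import *
o=get_obs();print(o['position'],o['moment'],o['ft_force'],o['grip_width']);cv2.imwrite('pics/s2.png',camera('side')[...,::-1])
E
```

```text
time: 10.85
position: [0.6094, 0.0628, 0.1645]
tool_rot: [0.707, 0.707, 0.0, 0.0]
ft_force: [0.3, 0.2, -0.7]
grip_width: 0.0313
[0.6093516  0.06282056 0.16453419] [-0.05905661  0.16447478 -0.00056493] [ 0.32947822  0.16367024 -0.70579681] 0.0312611773369895
```

The grip reads 31–32 mm, which is the knob, with almost no side force. First I try a small anticlockwise turn (+).

```bash
python3 -m jog '[{"grip":200,"travel":[0,0,0],"twist":3},{"grip":200,"travel":[0,0,0],"twist":3},{"grip":200,"travel":[0,0,0],"twist":3},{"grip":200,"travel":[0,0,0],"twist":0}]' 30
python3 -c "
from rig import *
o=get_obs();print(o['position'],o['moment'],o['ft_force'],o['tool_rot'],o['q'][5],o['joint_torque'])"
python3 -m jog '[{"grip":200,"travel":[0,0,0],"twist":-3},{"grip":200,"travel":[0,0,0],"twist":-3},{"grip":200,"travel":[0,0,0],"twist":-6},{"grip":200,"travel":[0,0,0],"twist":-6},{"grip":200,"travel":[0,0,0],"twist":0}]' 30
python3 -c "
from rig import *
o=get_obs();print(o['position'],o['moment'],o['ft_force'],o['tool_rot'],o['q'][5],o['joint_torque'])"
```

```text
time: 11.3
position: [0.6092, 0.0628, 0.1645]
tool_rot: [0.65, 0.76, -0.0, -0.0]
ft_force: [0.2, -0.6, 0.3]
grip_width: 0.031
[0.60915442 0.06282789 0.16450826] [-0.03857583  0.00785181  0.08607275] [ 0.22827011 -0.63397209  0.25121839] [ 6.49531749e-01  7.60334467e-01 -5.78207409e-05 -5.05154596e-05] -0.23631073078667256 [-4.38903132e-02 -4.45484948e+01 -1.47316235e+01  7.59015419e-02
  5.67349407e-02 -1.47678014e-01]
time: 11.8
position: [0.6092, 0.0627, 0.1645]
tool_rot: [0.76, 0.65, -0.0, 0.0]
ft_force: [-0.4, 0.5, 0.6]
grip_width: 0.0315
[0.60919708 0.06272538 0.16454941] [-0.19706289  0.0308645   0.30820021] [-0.44599707  0.50951652  0.62513505] [ 7.60258330e-01  6.49620794e-01 -1.96031727e-04  2.41987136e-04] 0.07766479005200348 [ -0.20474777 -44.56331491 -14.74042922   0.33703588   0.06523996
   0.72349833]
```

Turning clockwise (−) builds a 0.31 Nm resisting moment, while anticlockwise (+) is near zero. I go anticlockwise and watch the pointer and moment.

```bash
python3 -m jog '[{"grip":200,"travel":[0,0,0],"twist":6},{"grip":200,"travel":[0,0,0],"twist":6},{"grip":200,"travel":[0,0,0],"twist":6},{"grip":200,"travel":[0,0,0],"twist":6},{"grip":200,"travel":[0,0,0],"twist":6},{"grip":200,"travel":[0,0,0],"twist":6},{"grip":200,"travel":[0,0,0],"twist":6},{"grip":200,"travel":[0,0,0],"twist":0}]' 30
python3 - <<'E'
from h import *
o=get_obs();print(o['position'],o['moment'],o['ft_force'],o['tool_rot'],o['q'][5])
s=camera('side')[...,::-1];t=camera('top')[...,::-1]
a=cv2.imread('pics/s2.png')
cs=get_calibration('side');u,v=map(int,px(cs,[.609,.063,.15]))
f=lambda i:cv2.resize(i[v-30:v+30,u-40:u+40],None,fx=5,fy=5,interpolation=cv2.INTER_CUBIC)
cv2.imwrite('pics/m3.png',np.hstack([f(a),f(s)]))
E
```

```text
time: 12.6
position: [0.6092, 0.0629, 0.1645]
tool_rot: [0.477, 0.879, 0.0, -0.0]
ft_force: [-0.5, -0.4, 0.1]
grip_width: 0.0313
[0.60919201 0.06286001 0.16452841] [-0.00488581 -0.01013789  0.0702815 ] [-0.47051302 -0.40156435  0.05356101] [ 4.76954436e-01  8.78928016e-01  7.50049741e-05 -4.69461106e-05] -0.6560512788945603
```

View pics/m3.png

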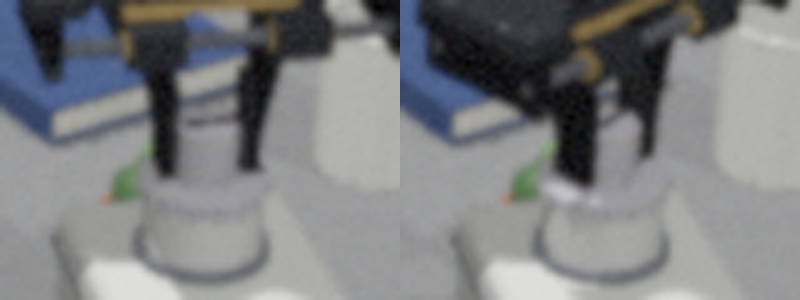

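The pointer line has turned with the fingers (flat on the left, tilted on the right at (605,118)) with little moment, so anticlockwise is the loosening way. I continue to the stop.

```bash
python3 -m jog '[{"grip":200,"travel":[0,0,0],"twist":6},{"grip":200,"travel":[0,0,0],"twist":6},{"grip":200,"travel":[0,0,0],"twist":6},{"grip":200,"travel":[0,0,0],"twist":6},{"grip":200,"travel":[0,0,0],"twist":3},{"grip":200,"travel":[0,0,0],"twist":0}]' 30
python3 -c "
from rig import *
o=get_obs();print(o['moment'],o['ft_force'],o['q'][5])"
python3 -m jog '[{"grip":200,"travel":[0,0,0],"twist":3},{"grip":200,"travel":[0,0,0],"twist":3},{"grip":200,"travel":[0,0,0],"twist":3},{"grip":200,"travel":[0,0,0],"twist":0}]' 30
python3 -c "
from rig import *
o=get_obs();print(o['moment'],o['ft_force'],o['q'][5])"
```

```text
time: 13.3
position: [0.6092, 0.0628, 0.1646]
tool_rot: [0.26, 0.966, 0.0, 0.0]
ft_force: [-0.1, 0.6, 0.2]
grip_width: 0.0317
[-0.00746008 -0.02407748  0.04190547] [-0.14751943  0.63137407  0.16343362] -1.12511363754371
time: 13.7
position: [0.6096, 0.0628, 0.1646]
tool_rot: [0.184, 0.983, 0.0, 0.0]
ft_force: [0.3, -0.1, -0.9]
grip_width: 0.0311
[-0.03729912 -0.12111728 -0.15805898] [ 0.30410152 -0.10813625 -0.88766143] -1.2812837273496105
```

The moment has turned to −0.16 Nm at about +69°, which suggests the stop. I try a gentle lift.

```bash
python3 -m jog '[{"grip":200,"travel":[0,0,0],"twist":1},{"grip":200,"travel":[0,0,0.2],"twist":0},{"grip":200,"travel":[0,0,0.2],"twist":0},{"grip":200,"travel":[0,0,0.2],"twist":0},{"grip":200,"travel":[0,0,0],"twist":0}]' 30
python3 - <<'E'
from h import *
o=get_obs();print(o['moment'],o['ft_force'],o['q'][5],o['position'])
s=camera('side')[...,::-1]
cs=get_calibration('side');u,v=map(int,px(cs,[.609,.063,.15]))
cv2.imwrite('pics/m4.png',cv2.resize(s[v-40:v+30,u-40:u+40],None,fx=5,fy=5,interpolation=cv2.INTER_CUBIC))
E
```

```text
time: 14.2
position: [0.6089, 0.0627, 0.1697]
tool_rot: [0.174, 0.985, -0.0, -0.001]
ft_force: [3.5, -0.2, -15.0]
grip_width: 0.0311
[-0.09916847 -0.76633065 -0.20913244] [  3.46483816  -0.17571095 -15.01660877] -1.3006113968786472 [0.60887272 0.062677   0.16970241]
```

View pics/m4.png

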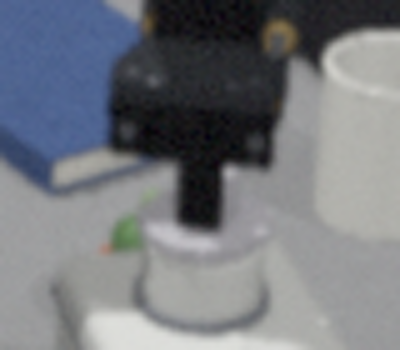

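The cap holds at −15 N, so it isn't free. I lower back and check the pointer from the wrist camera.

```bash
python3 -m jog '[{"grip":200,"travel":[0,0,-0.3],"twist":0},{"grip":200,"travel":[0,0,-0.3],"twist":0},{"grip":200,"travel":[0,0,0],"twist":0}]' 30
python3 - <<'E'
from h import *
o=get_obs();print(o['moment'],o['ft_force'],o['q'][5],o['position'])
w=camera('wrist')[...,::-1].copy();c=wcal(o);t=camera('top')[...,::-1]
u,v=px(c,[.609,.063,.167]);print(u,v)
ct=get_calibration('top');u2,v2=map(int,px(ct,[.609,.063,.167]))
b=cv2.resize(t[v2-30:v2+30,u2-40:u2+40],(640,480),interpolation=cv2.INTER_CUBIC)
cv2.imwrite('pics/m5.png',cv2.resize(np.hstack([w,b]),(800,300)))
cv2.imwrite('pics/w5.png',w)
E
```

```text
time: 14.55
position: [0.6097, 0.0627, 0.1679]
tool_rot: [0.174, 0.985, -0.0, 0.001]
ft_force: [-0.1, -0.6, 5.0]
grip_width: 0.0314
[-0.09898253  0.16671555 -0.26446776] [-0.12312975 -0.61951998  4.97102383] -1.3007313017240203 [0.60968912 0.06274767 0.16786259]
321.5504239134599 310.4708835616949
```

View pics/m5.png

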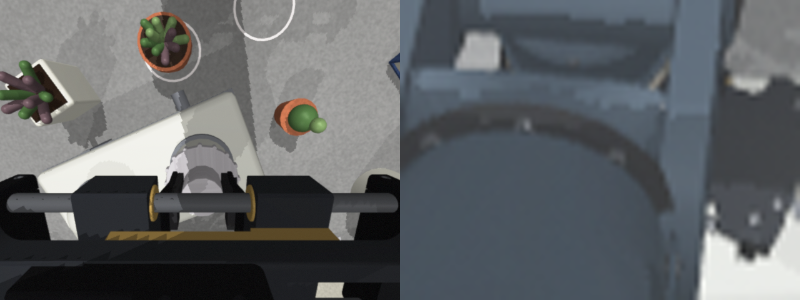

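```bash
python3 -m jog '[{"grip":200,"travel":[0,0,0],"twist":0},{"grip":200,"travel":[0,0,0],"twist":0}]' 30
python3 -c "
from rig import *
o=get_obs();print(o['moment'],o['ft_force'],o['q'][5],o['position'])"
python3 -m jog '[{"grip":200,"travel":[0,0,0],"twist":3},{"grip":200,"travel":[0,0,0],"twist":3},{"grip":200,"travel":[0,0,0],"twist":0}]' 45
python3 -c "
from rig import *
o=get_obs();print(o['moment'],o['ft_force'],o['q'][5],o['position'])"
```

```text
time: 14.85
position: [0.6098, 0.0627, 0.1678]
tool_rot: [0.174, 0.985, -0.0, 0.001]
ft_force: [-0.3, -0.7, 6.9]
grip_width: 0.0312
[-0.09822773  0.19389335 -0.28594981] [-0.30381357 -0.67837195  6.91229932] -1.3007442538801197 [0.60976752 0.06272991 0.16777825]
time: 15.15
position: [0.609, 0.0627, 0.1677]
tool_rot: [0.123, 0.992, 0.0, 0.0]
ft_force: [-2.8, -0.7, 7.8]
grip_width: 0.0311
[-0.18969553  0.59912483 -0.78232298] [-2.80458676 -0.66354419  7.78738215] -1.404604399353797 [0.60896611 0.06270368 0.16770198]
```

A firm −0.78 Nm at the stop. The earlier lift was under torque, so the lugs were probably binding. I back off a few degrees to unload, then lift gently.

```bash
python3 -m jog '[{"grip":200,"travel":[0,0,0.2],"twist":-3},{"grip":200,"travel":[0,0,0],"twist":-1},{"grip":200,"travel":[0,0,0],"twist":0}]' 45
python3 -c "
from rig import *
o=get_obs();print(o['moment'],o['ft_force'],o['q'][5],o['position'])"
python3 -m jog '[{"grip":200,"travel":[0,0,0.2],"twist":0},{"grip":200,"travel":[0,0,0.2],"twist":0},{"grip":200,"travel":[0,0,0],"twist":0}]' 45
python3 - <<'E'
from h import *
o=get_obs();print(o['moment'],o['ft_force'],o['q'][5],o['position'])
s=camera('side')[...,::-1];cv2.imwrite('pics/s6.png',s)
cs=get_calibration('side');u,v=map(int,px(cs,[.609,.063,.14]))
f=lambda i:cv2.resize(i[v-35:v+35,u-40:u+40],None,fx=5,fy=5,interpolation=cv2.INTER_CUBIC)
cv2.imwrite('pics/m6.png',np.hstack([f(cv2.imread('pics/s2.png')),f(s)]))
E
```

```text
time: 15.45
position: [0.6088, 0.0629, 0.1675]
tool_rot: [0.156, 0.988, -0.0, -0.0]
ft_force: [0.1, -0.0, 1.2]
grip_width: 0.031
[-0.03440665  0.18890936 -0.03426358] [ 0.10593624 -0.01441287  1.22977711] -1.3366248823265394 [0.60878232 0.06289941 0.16752839]
time: 15.75
position: [0.6088, 0.0629, 0.1703]
tool_rot: [0.156, 0.988, -0.0, -0.001]
ft_force: [-0.6, -0.3, -2.2]
grip_width: 0.0313
[-0.04029664  0.12887683 -0.06126803] [-0.5859007  -0.34313491 -2.15315904] -1.3361933523853815 [0.60878384 0.06292504 0.17031441]
```

View pics/m6.png

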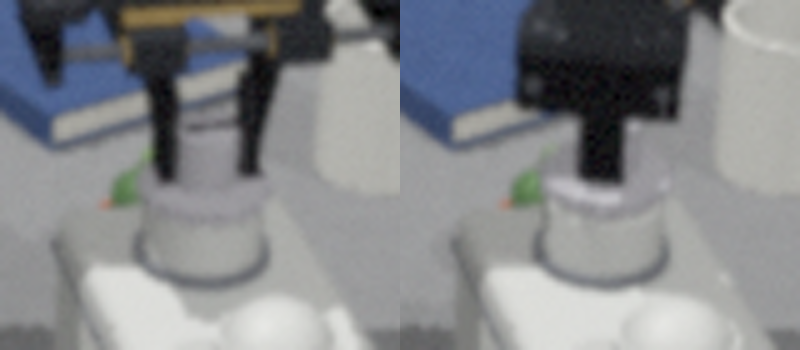

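Once unloaded, it rises with −2.2 N, which is the cap's own weight. I continue straight up.

```bash
python3 -m jog '[{"grip":200,"travel":[0,0,0.4],"twist":0},{"grip":200,"travel":[0,0,0.6],"twist":0},{"grip":200,"travel":[0,0,0.6],"twist":0},{"grip":200,"travel":[0,0,0.6],"twist":0},{"grip":200,"travel":[0,0,0],"twist":0}]' 45
python3 -m jog '[{"grip":200,"travel":[0,0,1],"twist":0},{"grip":200,"travel":[0,0,1],"twist":0},{"grip":200,"travel":[0,0,1],"twist":0},{"grip":200,"travel":[0,0,1],"twist":0},{"grip":200,"travel":[0,0,1],"twist":0},{"grip":200,"travel":[0,0,0.6],"twist":0},{"grip":200,"travel":[0,0,0],"twist":0},{"grip":200,"travel":[0,0,0],"twist":0}]' 45
python3 -m jog '[{"grip":200,"travel":[0,0,0],"twist":0},{"grip":200,"travel":[0,0,0],"twist":0},{"grip":200,"travel":[0,0,0],"twist":0},{"grip":200,"travel":[0,0,0],"twist":0}]' 45
python3 - <<'E'
from h import *
o=get_obs();print(o['moment'],o['ft_force'],o['position'])
s=camera('side')[...,::-1];cv2.imwrite('pics/s7.png',s);w=camera('wrist')
for cm in ['side','wrist']:
  for t in ['pot','cap','watering_ring','square_pot','cactus_pot','mister','book','trowel']:print(cm,t,[(np.round(d['at'],3),d['p']) for d in search_frame(t,cm)[:1]])
cv2.imwrite('pics/m7.png',s[100:400,120:520])
E
```

```text
time: 16.3
position: [0.6102, 0.0628, 0.1942]
tool_rot: [0.157, 0.988, 0.0, 0.002]
ft_force: [0.7, 0.7, -3.2]
grip_width: 0.031
time: 17.1
position: [0.609, 0.0628, 0.2485]
tool_rot: [0.157, 0.988, -0.0, -0.0]
ft_force: [0.3, -0.6, -3.7]
grip_width: 0.031
time: 17.5
position: [0.6091, 0.0628, 0.2482]
tool_rot: [0.157, 0.988, -0.0, -0.0]
ft_force: [0.1, 1.0, -2.8]
grip_width: 0.0307
[-0.00506791 -0.03316644  0.00833547] [ 0.11927678  0.9659237  -2.78821693] [0.60906947 0.06283388 0.24821349]
side pot [(array([0.471, 0.052, 0.054]), 0.71)]
side cap [(array([0.606, 0.045, 0.218]), 0.77)]
side watering_ring []
side square_pot []
side cactus_pot []
side mister [(array([ 0.598, -0.463,  0.086]), 0.97)]
side book [(array([0.606, 0.45 , 0.028]), 0.68)]
side trowel [(array([ 0.385, -0.374, -0.002]), 0.64)]
wrist pot [(array([0.479, 0.067, 0.056]), 0.91)]
wrist cap []
wrist watering_ring [(array([0.494, 0.085, 0.001]), 0.9)]
wrist square_pot [(array([ 0.485, -0.067,  0.07 ]), 0.74)]
wrist cactus_pot [(array([0.609, 0.191, 0.059]), 0.58)]
wrist mister []
wrist book [(array([0.618, 0.385, 0.025]), 0.96)]
wrist trowel []
```

View pics/m7.png

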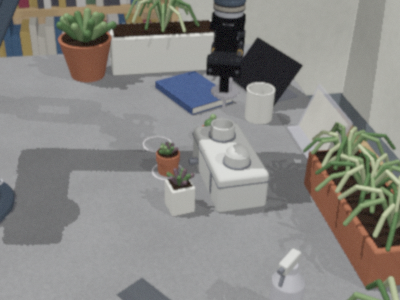

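The cap hangs in the gripper at (225,92), above the open neck at (222,130). The pot is in its ring at (168,160), the other things look undisturbed, and the wrist force shows the cap's weight. Handing in.

```bash
python3 -c "
from rig import *
print(hand_in())"
```

```text
the job is handed in; nothing more can be done
None
```

I slid the pot into the watering ring, took the cap off the filler neck, and handed in with the gripper holding the cap about 8 cm above it. The clock read about 18 s of the 61 s allowed. The hand-in gives no verdict.

- **Pot:** I gripped its rim lightly and slid it along the table. The close check after release put it within about 3 mm of the ring's centre, upright. The last wrist reading put it about 6 mm off; all are inside the 18 mm limit.
- **Cap:** It jammed clockwise and turned anticlockwise to its stop at about 70°.
    - **First lift:** it caught at 15 N because I was still pressing against the stop, and the fingers slid about 3 mm up the knob. I backed off 4° and it then came straight off.
    - **Last check:** the fingers were closed on the knob (31 mm) and the arm was still. The wrist carried about 2.8 N, roughly the cap's weight. The side camera showed the cap clear of everything.
- **Other things:** Nothing looked moved in the last picture.
- **Checks that disagreed or found nothing:**
    - The last wrist reading put the ring about 27 mm off. The pot hides part of it, so I did not rely on that.
    - The last wrist look did not find the cap, and its book reading differed from earlier ones. The side camera put the book within about 7 mm of its earlier position.
    - The side network missed the square pot and the cactus pot. The wrist put the cactus pot where it was, but the square pot about 20 mm from its first reading. I took that as visible-surface bias, since nothing touched it.

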